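Re-tension a cam-lever hold-down clamp on the fixture plate

TASK

The cam clamp on the fixture plate has gone slack on the flat bar under its nose: flip its red-handled lever all the way open, then screw the dark steel adjusting nut down (clockwise seen from above, less than half a turn) until its white mark lines up with the white line on the blue strap. Then flip the lever fully closed again so that the bar is clamped tight. Leave the bar where it lies and do not push the hammer, wire brush and steel block about.

Things in the scene. Friction and masses are not known exactly. Their poses are not given: they have to be found in the camera images.
- fixture: steel fixture plate 240 x 320 x 16 mm with a grid of holes, fixed on the bench, carrying a strap clamp; origin at the centre of its underside, x along the blue strap from heel to nose (towards the bar), y along the bar. The clamp's upright stud (14 mm thick) stands at x = -30, y = 0 and ends 126 mm up. Stop pins 16 mm thick, 44 mm high, at (68, -90), (68, 90) and (30, 125) mm.
- strap_nose (a point): middle of the top of the blue strap's nose, on the white line, 12 mm short of its tip. The strap is 40 mm wide, 16 mm thick, 157 mm long, its top about 50 mm above the bench; it lies along the plate's x under the lever, the nose on the bar's side. The white line runs along its middle from the lever's fork to the nose.
- cam_lever (a joint): angle of the forked cam lever about a level axis along the plate's x through point lever_pivot: 0 = fully closed (level, handle towards the plate's -y), growing as it is lifted up and over the top, 1.57 upright, 3.0 fully open (over at +y, about level). It stays where it is left: friction 0.25 N m, plus up to 0.1 N m of its own weight (some 3 to 4 N at the handle).
- adjusting_nut (a joint): angle of the dark steel adjusting nut about the upright stud, growing clockwise seen from above, which screws it and the lever down, 4 mm a turn: 0 = its white mark points along the plate's +x, in line with the white line on the strap; negative = too loose. It starts 1.3 to 2.5 rad short and turns from -3.4 to +1.0. Friction 0.05 N m.
- lever_pivot (a point): point on the lever's pivot axis, at the middle of the stud, about 70 mm above the bench. From the pivot a fork (56 mm wide along the plate's x, 40 mm inside, 14 mm thick) straddles the stud and nut and ends 77 mm from the pivot; then comes the handle.
- lever_grip (a point): middle of the red handle, 120 mm from the pivot; it moves with the lever. The handle is 20 mm wide along the pivot axis, 14 mm thick and runs from 86 to 146 mm from the pivot. Pinched by its sides it can turn between the finger pads. Closed, its underside is about 47 mm above the plate.
- nut_grip (a point): point on the nut's axis 38 mm above the pivot, a height to grip it at. The nut is a knurled dark steel cylinder 36 mm in diameter, 14 to 48 mm above the pivot, with a white radial mark on its top and down its side; the stud ends 6 to 9 mm above it. With the lever open or closed the fork lies below the nut (its top about 7 mm above the pivot; tilted 0.14 rad when fully open).
- clamp_pad: round brass pad 22 mm in diameter under the strap's nose that presses on the bar; slightly sprung. Origin at the centre of its underside. It hangs 4 to 8 mm above the bar with the lever open; with the lever closed and the nut on its mark it presses with about 30 N.
- flat_bar: loose dark steel flat bar 40 x 220 x 12 mm, 0.6 to 1.1 kg, lying on the plate along the plate's y under the clamp's nose; origin at the centre of its underside.
- hammer: loose cross-peen hammer, wooden handle 28 mm thick along its x, head 120 x 40 x 40 mm across the +x end; 310 mm long over all; stands clear beside the plate; origin on the bench under the middle of the handle.
- wire_brush: loose wooden wire brush 250 x 28 x 36 mm along its x, lying beside the plate; origin under its middle.
- setup_block: loose ground steel block 50 x 75 x 25 mm with holes, lying beyond the plate; origin under its middle.
Mind the look-alikes: they are no part of the job. Several things have the shape of the flat_bar; the one meant has the colours described above.

How it is judged (in metres and radians):
On the way, in this order (a step that is already met when the one before it is completed fails the run):
1. the cam lever is flipped all the way open (value of joint cam_lever above 2.7 rad), for 0.1 s.
2. with the lever open, the nut is turned until its mark lines up with the line on the strap (value of joint cam_lever above 2.5 rad and value of joint adjusting_nut between -0.35 and 0.35 rad), for 0.2 s.
At the end, for the whole second after the job is handed in: The lever is closed (within 0.2 rad of its stop), the nut's mark is within 0.35 rad (20 degrees) of the line on the strap, the pad presses on the bar with more than 15 N, the bar lies still within 10 mm of where it was, and hammer, brush and block are within 30 mm of where they were (value of joint cam_lever below 0.2 rad and value of joint adjusting_nut between -0.35 and 0.35 rad and contact force between clamp_pad and flat_bar above 15 N and distance of flat_bar from where it was at the start of the episode below 0.01 m and linear speed of flat_bar below 0.01 m/s and distance of each of hammer, wire_brush, setup_block from where it was at the start of the episode below 0.03 m); the robot touches nothing.
It fails at once if the flat bar is shifted by more than 20 mm (distance of flat_bar from where it was at the start of the episode above 0.02 m).
It fails at once if the hammer, wire brush or steel block is pushed more than 50 mm (distance of any of hammer, wire_brush, setup_block from where it was at the start of the episode above 0.05 m).
It also fails if it takes over 72 s, if anything falls off the work surface, if the arm or the gripper's body presses on something with over 40 N, if the wrist force passes 120 N, or if a joint passes its speed limit or range.

ROBOT

A 6-joint arm with a two-finger parallel gripper is mounted at the origin on the work surface. World frame = base frame: x ahead of the robot, y to its left, z up, the work surface at z = 0. Lengths are in m, angles in degrees, forces in N, time in s.
With the tool pointing down it reaches from about 0.25 to 0.725 m from the base axis. Payload 9.7 kg.
Tool frame: the origin (TCP) lies between the finger pads; the fingertips stand 11 mm ahead of it and the grasp point (between the pads) lies 8 mm behind it; z points along the fingers, y is the line along which they close (so a half turn about z gives the same grasp; the last joint's range is limited). The gripper opens to 85 mm and grips with 20 to 120 N. Pads are 22 mm wide; open, the fingers measure 114 mm over their backs; the gripper's body (76 mm by 85 mm) begins 54 mm behind the grasp point. The pads swing forward as they close: fully open they stand 13 mm farther back than shut.
Start: joints at [64.286, 4.979, 10.078, 95.1, 0, 90], TCP at [0.239, 0.496, 0.242] pointing down, gripper open.
Joint ranges: [-179.16, 179.16], [-48.56, 103.87], [-65.8, 70.77], [-126.05, 130.52], [-82.76, 87.17], [-180, 180]. Speed limits (degrees/s): [127.2, 127.2, 147.25, 180, 180, 180].

INTERFACE

Orientations are given as [roll, pitch, yaw] about the fixed x, y, z axes, in that order (R = Rz(yaw) Ry(pitch) Rx(roll)).
In Python, from workcell import monitor, cams, ticket gives the robot as it stands.
- The arm moves only by the tool carry_out, never from a script. Its argument "plan" is a list of rows, each an object with "travel": the shift along the world's x, y, z as a fraction of full scale, a list of three; "angular": the turn, a rotation vector about the world's x, y, z as a fraction of full scale, a list of three; "grip": the gripper's target within -1 to 1 (fully open at 1, half-way at 0, shut at -1). In form: [{"travel": [x, y, z], "angular": [ax, ay, az], "grip": grip}, ...]. A call has 1 to 8 rows; each row is the pose to reach, as a shift and turn from the pose commanded when the call began; what a row does not reach only later rows make up. Full scale, the value 1, is 300 mm for a shift and 0.5 rad for a turn. A row lasts 1/12 s, in which the tool goes at most 41.7 mm and 7.16 degrees, less where a joint would pass 70% of its speed; a pose out of reach is approached as far as the arm can. A call with a number of a shift or a turn outside -1 to 1 is refused whole. A call with a gripper value outside its range is refused whole. The fingers move at their own pace and stop on an object; "grip_force" is the grip in N (left out, the last holds). Time passes only in rows, so rows that repeat a pose let the fingers close. It gives the time, the measured TCP pose, the force, the opening and the grip force at its end, in the units of the state.
- monitor.get_obs(): the state, without advancing time (a new reading comes with each control period).
- cams.camera(name): name is "scene" or "top"; returns a dict with "frame" (420x560x3 uint8, red, green, blue), "mtx" (3x3 intrinsics, pixels), "view" (4x4, takes a point from world to camera coordinates). Camera axes: x right, y up, looking along -z (the intrinsics and any distortion apply to the point x, -y, -z); pixel columns grow to the right and rows downward; lengths in m; the calibration is good to about 2 mm. A picture is of the moment at which its call begins. There is no depth.
- ticket.job_done(): hands the job in; it is judged then, once.
The state is a dict: "time": time; "q": joint angles; "qd": joint speeds; "joint_efforts": joint torques, N m; "ee_pos": TCP position; "tcp_rot": TCP orientation; "wrist_force": force on the tool from outside, world axes, zero at the start; "torque": the same for the moment, N m; "opening": finger opening in m; "grasp_force": force on a finger pad.
Only numpy, scipy, OpenCV 4.12 (cv2) and the standard library are available. Lean on these libraries where they do the work, as an engineer would, in place of code of your own. Each camera call takes 0.05 s, during which the arm holds its last target. There are 200 camera calls.

## Working session

There is one attempt and no reset: what is moved stays moved. The work goes in short steps, Python scripts to look and compute and a tool call to move; the robot and the scene stay as the last step left them, time stands still between calls to the robot, and variables do not carry over. Pictures are saved under pics/ and viewed, at most 10 in all, crops included, and the job is handed in when it is done.

Besides the shell and the picture viewer there is one more tool, called after "Call:" in YAML: its name, and indented under it one key for each argument. carry_out: Moves the arm, as the interface text tells. Its arguments: {"type":"object","properties":{"plan":{"type":"array","items":{"type":"object","properties":{"travel":{"type":"array","items":{"type":"number"}},"angular":{"type":"array","items":{"type":"number"}},"grip":{"type":"number"}}}},"grip_force":{"type":"number"}},"required":["plan"]}

```bash
mkdir -p pics; ls
python3 - <<'E'
from workcell import monitor,cams
import cv2,numpy as np
print(monitor.get_obs())
for n in("scene","top"):
    c=cams.camera(n);cv2.imwrite(f"pics/{n}0.png",c["frame"][:,:,::-1]);print(n,c["mtx"].tolist(),np.round(c["view"],4).tolist(),[k for k in c])
    np.savez(f"{n}0.npz",**{k:c[k] for k in("frame","mtx","view")})
E
```

```text
pics
{'time': 0.0, 'q': array([6.42863940e+01, 5.01204166e+00, 1.00350542e+01, 9.51000169e+01,
       3.34251591e-04, 9.00025412e+01]), 'qd': array([-0.03977808, -0.02468031, -0.1022332 , -0.06060529,  0.01038895,
        0.00421177]), 'joint_efforts': array([ 6.71462954e-05, -5.20375943e+01,  4.64816666e+01,  1.59639685e-02,
        1.21993157e-04, -1.16045865e-05]), 'ee_pos': array([0.23853621, 0.49534426, 0.2415794 ]), 'tcp_rot': array([-1.79922996e+02, -3.30835959e-04,  1.54283852e+02]), 'wrist_force': array([ 0.36796132, -0.31128482,  0.2106609 ]), 'torque': array([-0.0147684 ,  0.00152554, -0.02583489]), 'grasp_force': 0.0, 'opening': 0.08564118639853813}
scene [[438.23894596756014, 0.0, 283.59988016059475], [0.0, 438.23894596756014, 213.47445172930892], [0.0, 0.0, 1.0]] [[0.5197, 0.8543, -0.0098, -0.3337], [-0.6741, 0.4171, 0.6097, 0.3077], [0.5249, -0.3102, 0.7926, -1.4916], [0.0, 0.0, 0.0, 1.0]] ['frame', 'mtx', 'view']
top [[521.2780027053268, 0.0, 267.9793609999028], [0.0, 521.2780027053268, 206.10519909455994], [0.0, 0.0, 1.0]] [[-0.0236, -0.9997, 0.0084, 0.0745], [0.9881, -0.0221, 0.1525, -0.5689], [-0.1523, 0.0119, 0.9883, -1.2314], [0.0, 0.0, 0.0, 1.0]] ['frame', 'mtx', 'view']
```

View pics/scene0.png

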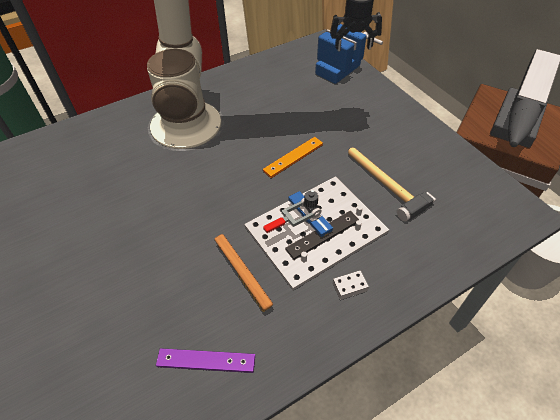

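View pics/top0.png

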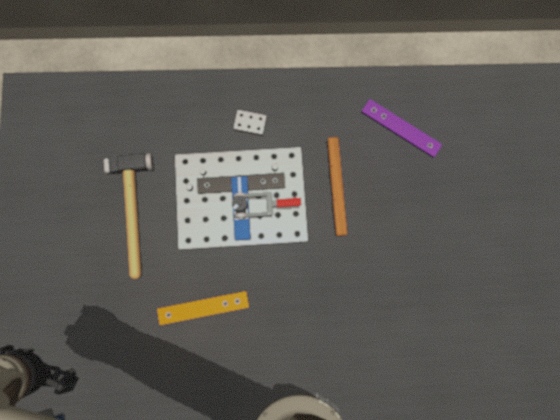

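The top view shows the plate at columns 176–307 and rows 148–248. The strap's nose points up (world +x), the red handle is at about (288,203) and the nut at about (241,206). I'll enlarge both views.

Run:
```python
import cv2,numpy as np
a=np.load("top0.npz")["frame"][140:255,170:315,::-1];b=np.load("scene0.npz")["frame"][170:295,235:395,::-1]
cv2.imwrite("pics/topc.png",cv2.resize(a,None,fx=5,fy=5,interpolation=cv2.INTER_CUBIC))
cv2.imwrite("pics/scenec.png",cv2.resize(b,None,fx=4.75,fy=4.75,interpolation=cv2.INTER_CUBIC))
```

```text
(no output)
```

View pics/topc.png

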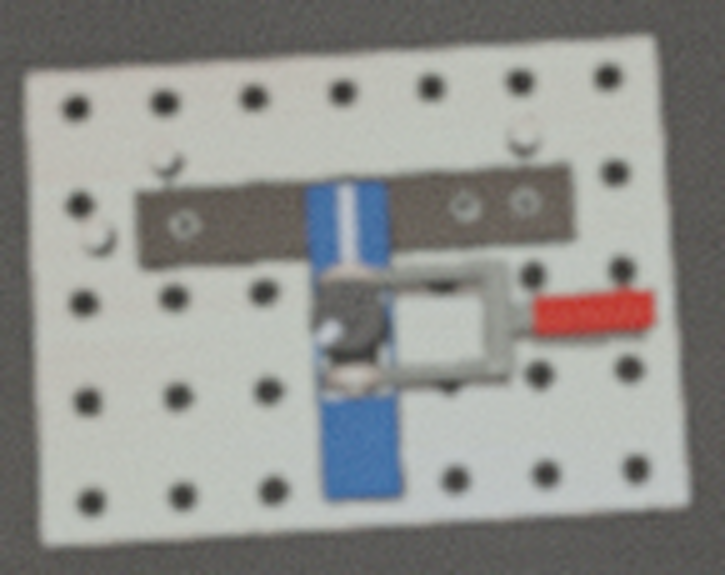

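View pics/scenec.png

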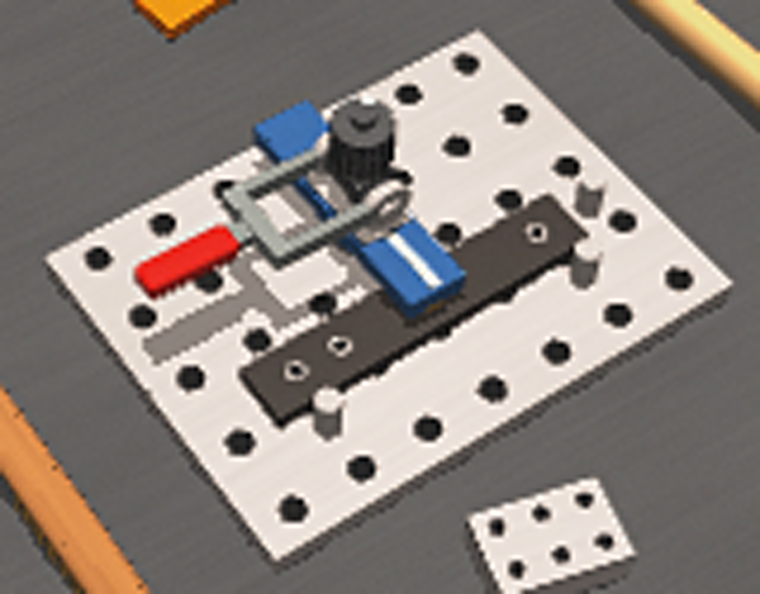

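The crop shows the plate corners at (25,72), (655,36), (690,508) and (42,546), and the nut's mark at about (330,330), lower left of the nut's centre. So the mark points to plate (-x,+y), roughly 2.2 rad short. Next I'll fit the plate pose.

```bash
cat > h.py <<'E'
import numpy as np
def proj(K,V,P):
    p=np.c_[np.atleast_2d(P),np.ones(len(np.atleast_2d(P)))]@V.T
    x=np.c_[p[:,0],-p[:,1],-p[:,2]]@K.T
    return x[:,:2]/x[:,2:]
def ray(K,V,uv,z):
    d=np.linalg.inv(K)@[*uv,1]; R=V[:3,:3];c=-R.T@V[:3,3]; d=R.T@[d[0],-d[1],-d[2]]
    return c+d*(z-c[2])/d[2]
try: pose=np.load("pose.npy")
except Exception: pose=None
def w(p,pose=None):
    pose=globals()['pose'] if pose is None else pose
    x,y,t=pose;p=np.atleast_2d(p).astype(float);c,s=np.cos(t),np.sin(t)
    return np.c_[x+c*p[:,0]-s*p[:,1],y+s*p[:,0]+c*p[:,1],p[:,2]]
E
python3 - <<'E'
import numpy as np
from scipy.optimize import least_squares
from h import *
T=np.load("top0.npz");S=np.load("scene0.npz")
C=np.array([[.12,.16,.016],[.12,-.16,.016],[-.12,-.16,.016],[-.12,.16,.016]])
ut=np.array([[25,72],[655,36],[690,508],[42,546]])/5+[170,140]-.4
# scene: +x+y right, +x-y bottom, -x-y left, -x+y top
us=np.array([[733,285],[278,560],[46,258],[480,30]])/4.75+[235,170]-.4
for sel in("t","s","ts"):
    f=lambda q:np.concatenate([(proj(D["mtx"],D["view"],w(C,q))-u).ravel() for D,u,k in((T,ut,"t"),(S,us,"s")) if k in sel])
    r=least_squares(f,[.5,0,0]);print(sel,r.x,np.degrees(r.x[2]),np.round(r.fun,1))
np.save("pose.npy",r.x)
P=w([[-.03,0,.07],[-.03,-.12,.07],[-.03,0,.126],[-.03,0,.118]],r.x)
print(P.round(4));print(((proj(T["mtx"],T["view"],P)-[170,140]+.4)*5).round(),((proj(S["mtx"],S["view"],P)-[235,170]+.4)*4.75).round())
E
```

```text
t [0.59915866 0.12981007 0.03727056] 2.1354460538696634 [ 0.1  0.1  0.   0.2 -0.1 -0.2 -0.  -0. ]
s [0.60327255 0.12864872 0.04103098] 2.350902033828583 [ 0.9 -0.3 -0.3  0.7 -0.5 -0.3 -0.  -0.5]
ts [0.6007847  0.12951435 0.03902855] 2.2361709472388243 [ 0.1 -0.4  0.  -0.6  0.  -1.   0.2 -0.6  0.5 -0.9 -0.7 -0.3 -0.7 -1.2
 -0.2 -1.1]
[[0.5708 0.1283 0.07  ]
 [0.5755 0.0084 0.07  ]
 [0.5708 0.1283 0.126 ]
 [0.5708 0.1283 0.118 ]]
[[353. 326.]
 [603. 311.]
 [347. 307.]
 [348. 310.]] [[360. 175.]
 [181. 271.]
 [364. 110.]
 [363. 120.]]
```

Call:
carry_out:
  plan:
    - {"travel": [0.1,-0.13,0],"angular": [0,0,-0.15],"grip": 0}
    - {"travel": [0.2,-0.26,0],"angular": [0,0,-0.3],"grip": 0}
    - {"travel": [0.3,-0.4,0],"angular": [0,0,-0.45],"grip": 0}
    - {"travel": [0.4,-0.53,0],"angular": [0,0,-0.6],"grip": 0}
    - {"travel": [0.5,-0.66,0],"angular": [0,0,-0.75],"grip": 0}
    - {"travel": [0.6,-0.8,0],"angular": [0,0,-0.9],"grip": 0}
    - {"travel": [0.6,-0.8,0],"angular": [0,0,-1],"grip": 0}
    - {"travel": [0.6,-0.8,0],"angular": [0,0,-1],"grip": 0}
  grip_force: 25

```text
time: 0.77
ee_pos: [0.421, 0.2514, 0.242]
tcp_rot: [-180.0, 0.1, 125.2]
wrist_force: [-0.1, -0.3, 0.8]
opening: 0.0428
grasp_force: 0.0
```

Call:
carry_out:
  plan:
    - {"travel": [0.08,-0.12,0],"angular": [0,0,-0.15],"grip": 0}
    - {"travel": [0.16,-0.24,0],"angular": [0,0,-0.3],"grip": 0}
    - {"travel": [0.24,-0.36,0],"angular": [0,0,-0.45],"grip": 0}
    - {"travel": [0.32,-0.48,0],"angular": [0,0,-0.6],"grip": 0}
    - {"travel": [0.4,-0.6,0],"angular": [0,0,-0.75],"grip": 0}
    - {"travel": [0.5,-0.72,0],"angular": [0,0,-0.9],"grip": 0}
    - {"travel": [0.52,-0.8,0],"angular": [0,0,-1],"grip": 0}
    - {"travel": [0.52,-0.8,0],"angular": [0,0,-1],"grip": 0}

```text
time: 1.43
ee_pos: [0.5765, 0.0106, 0.2407]
tcp_rot: [-179.9, 0.1, 96.6]
wrist_force: [0.9, -0.7, 0.1]
opening: 0.0425
grasp_force: 0.0
```

Call:
carry_out:
  plan:
    - {"travel": [0,0,-0.1],"angular": [0,0,-0.15],"grip": 0}
    - {"travel": [0,0,-0.2],"angular": [0,0,-0.15],"grip": 0}
    - {"travel": [0,0,-0.3],"angular": [0,0,-0.15],"grip": 0}
    - {"travel": [0,0,-0.38],"angular": [0,0,-0.15],"grip": 0}
    - {"travel": [0,0,-0.45],"angular": [0,0,-0.15],"grip": 0}
    - {"travel": [0,0,-0.52],"angular": [0,0,-0.15],"grip": 0}
    - {"travel": [0,0,-0.58],"angular": [0,0,-0.15],"grip": 0}
    - {"travel": [0,0,-0.59],"angular": [0,0,-0.15],"grip": 0}

```text
time: 2.1
ee_pos: [0.5726, 0.016, 0.0615]
tcp_rot: [-179.7, -0.0, 92.7]
wrist_force: [-0.0, -0.7, 0.2]
opening: 0.0427
grasp_force: 0.0
```

```bash
cat > snap.py <<'E'
import sys,cv2,numpy as np
from workcell import cams,monitor
from h import *
n=sys.argv[1];o=[]
for c,(r0,r1,c0,c1) in(("top",(150,240,200,310)),("scene",(160,270,245,355))):
    d=cams.camera(c);f=d["frame"][r0:r1,c0:c1,::-1];o.append(cv2.resize(f,(400*(c1-c0)//110,400*(r1-r0)//110),interpolation=cv2.INTER_CUBIC))
    P=[list(map(float,s.split(","))) for s in sys.argv[2:]]
    if P: print(c,((proj(d["mtx"],d["view"],w(P))-[c0,r0]+.4)*400/110).round())
h=max(i.shape[0] for i in o)
cv2.imwrite(f"pics/{n}.png",np.hstack([np.pad(i,((0,h-i.shape[0]),(0,0),(0,0))) for i in o]))
E
python3 snap.py a
```

```text
(no output)
```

View pics/a.png

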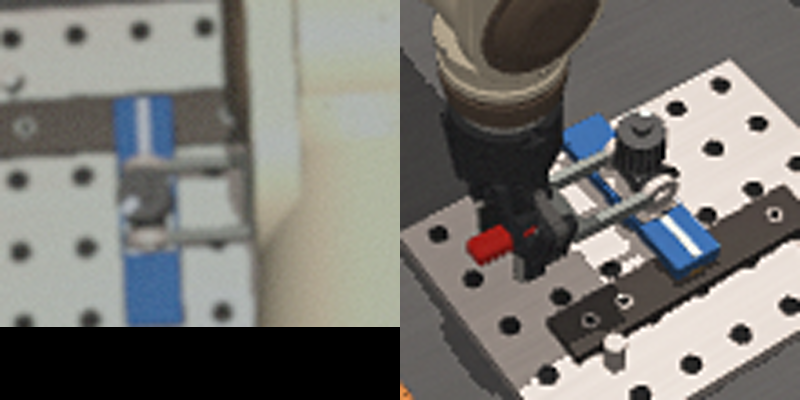

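The handle lies between the fingers in the scene crop, at about (520,240). Next I close the gripper.

Call:
carry_out:
  plan:
    - {"travel": [0,0,0],"angular": [0,0,0],"grip": -1}
    - {"travel": [0,0,0],"angular": [0,0,0],"grip": -1}
    - {"travel": [0,0,0],"angular": [0,0,0],"grip": -1}
    - {"travel": [0,0,0],"angular": [0,0,0],"grip": -1}
    - {"travel": [0,0,0],"angular": [0,0,0],"grip": -1}
    - {"travel": [0,0,0],"angular": [0,0,0],"grip": -1}

```text
time: 2.7
ee_pos: [0.5748, 0.0156, 0.0659]
tcp_rot: [180.0, -0.0, 92.7]
wrist_force: [-4.2, 0.5, 3.4]
opening: 0.0197
grasp_force: 28.9
```

Call:
carry_out:
  plan:
    - {"travel": [0,0.003,0.047],"angular": [0,0,0],"grip": -1}
    - {"travel": [0,0.012,0.093],"angular": [0,0,0],"grip": -1}
    - {"travel": [-0.001,0.026,0.138],"angular": [0,0,0],"grip": -1}
    - {"travel": [-0.002,0.046,0.181],"angular": [0,0,0],"grip": -1}
    - {"travel": [-0.003,0.071,0.22],"angular": [0,0,0],"grip": -1}
    - {"travel": [-0.004,0.101,0.257],"angular": [0,0,0],"grip": -1}
    - {"travel": [-0.005,0.135,0.289],"angular": [0,0,0],"grip": -1}
    - {"travel": [-0.007,0.173,0.317],"angular": [0,0,0],"grip": -1}

```text
time: 3.37
ee_pos: [0.5722, 0.068, 0.1609]
tcp_rot: [-179.9, 0.1, 92.7]
wrist_force: [-2.5, -2.5, -10.6]
opening: 0.0196
grasp_force: 29.5
```

Call:
carry_out:
  plan:
    - {"travel": [-0.002,0.041,0.023],"angular": [0,0,0],"grip": -1}
    - {"travel": [-0.003,0.085,0.04],"angular": [0,0,0],"grip": -1}
    - {"travel": [-0.005,0.13,0.053],"angular": [0,0,0],"grip": -1}
    - {"travel": [-0.007,0.177,0.059],"angular": [0,0,0],"grip": -1}
    - {"travel": [-0.009,0.224,0.059],"angular": [0,0,0],"grip": -1}
    - {"travel": [-0.011,0.271,0.054],"angular": [0,0,0],"grip": -1}
    - {"travel": [-0.013,0.316,0.042],"angular": [0,0,0],"grip": -1}
    - {"travel": [-0.014,0.36,0.026],"angular": [0,0,0],"grip": -1}

```text
time: 4.03
ee_pos: [0.5679, 0.1766, 0.17]
tcp_rot: [179.9, 0.0, 92.7]
wrist_force: [-8.0, -4.9, 2.2]
opening: 0.0194
grasp_force: 31.6
```

Call:
carry_out:
  plan:
    - {"travel": [-0.002,0.042,-0.022],"angular": [0,0,0],"grip": -1}
    - {"travel": [-0.003,0.08,-0.049],"angular": [0,0,0],"grip": -1}
    - {"travel": [-0.005,0.115,-0.081],"angular": [0,0,0],"grip": -1}
    - {"travel": [-0.006,0.145,-0.117],"angular": [0,0,0],"grip": -1}
    - {"travel": [-0.007,0.171,-0.157],"angular": [0,0,0],"grip": -1}
    - {"travel": [-0.008,0.191,-0.199],"angular": [0,0,0],"grip": -1}
    - {"travel": [-0.008,0.207,-0.243],"angular": [0,0,0],"grip": -1}
    - {"travel": [-0.008,0.213,-0.271],"angular": [0,0,0],"grip": -1}

```text
time: 4.7
ee_pos: [0.5656, 0.2434, 0.0884]
tcp_rot: [179.9, -0.3, 92.9]
wrist_force: [-8.8, 9.1, 7.3]
opening: 0.0198
grasp_force: 34.9
```

Call:
carry_out:
  plan:
    - {"travel": [0,0.001,-0.01],"angular": [0,0,0],"grip": -1}
    - {"travel": [0,0.001,-0.01],"angular": [0,0,0],"grip": -1}
    - {"travel": [0,0.001,-0.01],"angular": [0,0,0],"grip": -1}

```text
time: 4.95
ee_pos: [0.5655, 0.2436, 0.0856]
tcp_rot: [179.9, -0.3, 92.9]
wrist_force: [-6.3, 12.3, 2.1]
opening: 0.0192
grasp_force: 34.6
```

Call:
carry_out:
  plan:
    - {"travel": [0,0,0],"angular": [0,0,0],"grip": 0}
    - {"travel": [0,0,0],"angular": [0,0,0],"grip": 0}
    - {"travel": [0,0,0],"angular": [0,0,0],"grip": 0}
    - {"travel": [0,0,0.1],"angular": [0,0,0],"grip": 0}
    - {"travel": [0,0,0.2],"angular": [0,0,0],"grip": 0}
    - {"travel": [0,0,0.3],"angular": [0,0,0],"grip": 0}
    - {"travel": [0,0,0.4],"angular": [0,0,0],"grip": 0.5}
    - {"travel": [0,0,0.4],"angular": [0,0,0],"grip": 0.5}

```text
time: 5.62
ee_pos: [0.5677, 0.2404, 0.2111]
tcp_rot: [179.5, -0.2, 92.7]
wrist_force: [0.9, 0.5, 0.7]
opening: 0.0641
grasp_force: 0.0
```

```bash
python3 snap.py b -0.03,0,0.118
```

```text
top [[144. 189.]]
scene [[242. 128.]]
```

View pics/b.png

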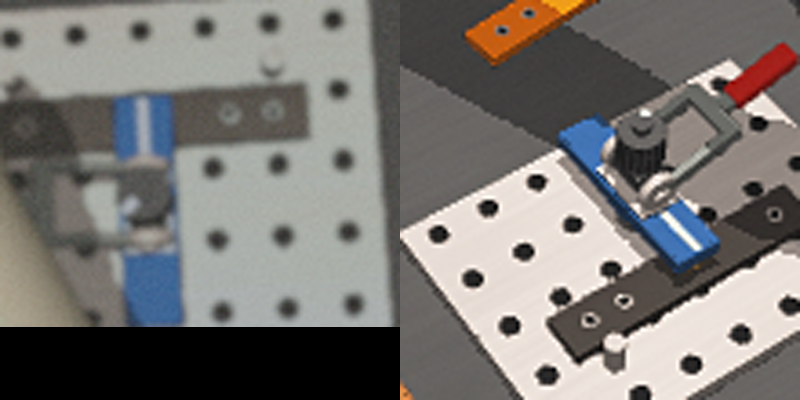

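The lever lies open over +y, with the red handle at about (760,75) in the right crop. The nut's mark at (132,204) in the left crop still points to (-x,+y), about 134° to go. Now I move above the nut and turn the gripper back by about 57°.

Call:
carry_out:
  plan:
    - {"travel": [0.005,-0.1,0],"angular": [0,0,0.2],"grip": 0.5}
    - {"travel": [0.01,-0.2,0],"angular": [0,0,0.4],"grip": 0.5}
    - {"travel": [0.015,-0.3,0],"angular": [0,0,0.6],"grip": 0.5}
    - {"travel": [0.018,-0.384,0],"angular": [0,0,0.8],"grip": 0.5}
    - {"travel": [0.018,-0.384,0],"angular": [0,0,1],"grip": 0.5}
    - {"travel": [0.018,-0.384,0],"angular": [0,0,1],"grip": 0.5}

```text
time: 6.22
ee_pos: [0.5711, 0.123, 0.2027]
tcp_rot: [-179.9, -0.0, 121.5]
wrist_force: [0.2, 0.1, -0.3]
opening: 0.0642
grasp_force: 0.0
```

Call:
carry_out:
  plan:
    - {"travel": [0,0,0],"angular": [0,0,0.2],"grip": 0.5}
    - {"travel": [0,0,-0.05],"angular": [0,0,0.4],"grip": 0.5}
    - {"travel": [0,0,-0.1],"angular": [0,0,0.6],"grip": 0.5}
    - {"travel": [0,0,-0.13],"angular": [0,0,0.8],"grip": 0.5}
    - {"travel": [0,0,-0.13],"angular": [0,0,1],"grip": 0.5}
    - {"travel": [0,0,-0.13],"angular": [0,0,1],"grip": 0.5}
    - {"travel": [0,0,-0.13],"angular": [0,0,1],"grip": 0.5}

```text
time: 6.8
ee_pos: [0.5711, 0.125, 0.1643]
tcp_rot: [-180.0, -0.0, 149.7]
wrist_force: [-0.3, -0.5, 0.2]
opening: 0.0643
grasp_force: 0.0
```

Call:
carry_out:
  plan:
    - {"travel": [0,0.006,-0.05],"angular": [0,0,0],"grip": 0.5}
    - {"travel": [0,0.006,-0.1],"angular": [0,0,0],"grip": 0.5}
    - {"travel": [0,0.006,-0.15],"angular": [0,0,0],"grip": 0.5}
    - {"travel": [0,0.006,-0.2],"angular": [0,0,0],"grip": 0.5}
    - {"travel": [0,0.006,-0.205],"angular": [0,0,0],"grip": 0.5}
    - {"travel": [0,0.006,-0.205],"angular": [0,0,0],"grip": 0.5}
    - {"travel": [0,0.006,-0.205],"angular": [0,0,0],"grip": 0.5}

```text
time: 7.38
ee_pos: [0.5716, 0.1265, 0.1043]
tcp_rot: [180.0, 0.0, 149.9]
wrist_force: [-0.3, -0.3, 0.0]
opening: 0.0641
grasp_force: 0.0
```

Call:
carry_out:
  plan:
    - {"travel": [0,0,0],"angular": [0,0,0],"grip": -1}
    - {"travel": [0,0,0],"angular": [0,0,0],"grip": -1}
    - {"travel": [0,0,0],"angular": [0,0,0],"grip": -1}
    - {"travel": [0,0,0],"angular": [0,0,0],"grip": -1}
    - {"travel": [0,0,0],"angular": [0,0,0],"grip": -1}
    - {"travel": [0,0,0],"angular": [0,0,0],"grip": -1}

```text
time: 7.88
ee_pos: [0.5722, 0.1269, 0.1047]
tcp_rot: [179.8, 0.1, 150.0]
wrist_force: [2.0, 4.4, 6.0]
opening: 0.0346
grasp_force: 25.9
```

Call:
carry_out:
  plan:
    - {"travel": [0,0,0],"angular": [0,0,-0.15],"grip": -1}
    - {"travel": [0,0,0],"angular": [0,0,-0.3],"grip": -1}
    - {"travel": [0,0,0],"angular": [0,0,-0.45],"grip": -1}
    - {"travel": [0,0,-0.001],"angular": [0,0,-0.6],"grip": -1}
    - {"travel": [0,0,-0.001],"angular": [0,0,-0.75],"grip": -1}
    - {"travel": [0,0,-0.001],"angular": [0,0,-0.9],"grip": -1}
    - {"travel": [0,0,-0.001],"angular": [0,0,-1],"grip": -1}
  grip_force: 40

```text
time: 8.47
ee_pos: [0.5717, 0.1261, 0.1045]
tcp_rot: [179.9, 0.1, 121.1]
wrist_force: [-1.7, -1.3, 8.5]
opening: 0.0348
grasp_force: 40.5
```

Call:
carry_out:
  plan:
    - {"travel": [0,0,0],"angular": [0,0,-0.15],"grip": -1}
    - {"travel": [0,0,0],"angular": [0,0,-0.3],"grip": -1}
    - {"travel": [0,0,0],"angular": [0,0,-0.45],"grip": -1}
    - {"travel": [0,0,-0.001],"angular": [0,0,-0.6],"grip": -1}
    - {"travel": [0,0,-0.001],"angular": [0,0,-0.75],"grip": -1}
    - {"travel": [0,0,-0.001],"angular": [0,0,-0.9],"grip": -1}
    - {"travel": [0,0,-0.001],"angular": [0,0,-1],"grip": -1}

```text
time: 9.05
ee_pos: [0.5708, 0.1258, 0.1041]
tcp_rot: [-180.0, 0.0, 92.4]
wrist_force: [-5.2, -1.7, 10.9]
opening: 0.0344
grasp_force: 40.9
```

Call:
carry_out:
  plan:
    - {"travel": [0,0,0],"angular": [0,0,-0.15],"grip": -1}
    - {"travel": [0,0,0],"angular": [0,0,-0.3],"grip": -1}
    - {"travel": [0,0,0],"angular": [0,0,-0.45],"grip": -1}
    - {"travel": [0,0,-0.001],"angular": [0,0,-0.6],"grip": -1}
    - {"travel": [0,0,-0.001],"angular": [0,0,-0.75],"grip": -1}
    - {"travel": [0,0,-0.001],"angular": [0,0,-0.9],"grip": -1}
    - {"travel": [0,0,-0.001],"angular": [0,0,-1],"grip": -1}

```text
time: 9.63
ee_pos: [0.5701, 0.1261, 0.1038]
tcp_rot: [-179.9, 0.0, 63.8]
wrist_force: [-9.4, -0.4, 12.7]
opening: 0.0347
grasp_force: 41.2
```

Call:
carry_out:
  plan:
    - {"travel": [0,0,0],"angular": [0,0,-0.15],"grip": -1}
    - {"travel": [0,0,0],"angular": [0,0,-0.3],"grip": -1}
    - {"travel": [0,0,0],"angular": [0,0,-0.45],"grip": -1}
    - {"travel": [0,0,-0.001],"angular": [0,0,-0.6],"grip": -1}
    - {"travel": [0,0,-0.001],"angular": [0,0,-0.75],"grip": -1}
    - {"travel": [0,0,-0.001],"angular": [0,0,-0.9],"grip": -1}
    - {"travel": [0,0,-0.001],"angular": [0,0,-1],"grip": -1}

```text
time: 10.22
ee_pos: [0.5696, 0.1269, 0.1034]
tcp_rot: [-179.8, 0.1, 35.2]
wrist_force: [-12.7, 4.4, 13.4]
opening: 0.0345
grasp_force: 41.3
```

Call:
carry_out:
  plan:
    - {"travel": [0,0,0],"angular": [0,0,-0.15],"grip": -1}
    - {"travel": [0,0,0],"angular": [0,0,-0.3],"grip": -1}
    - {"travel": [0,0,0],"angular": [0,0,-0.45],"grip": -1}
    - {"travel": [0,0,-0.001],"angular": [0,0,-0.6],"grip": -1}
    - {"travel": [0,0,-0.001],"angular": [0,0,-0.65],"grip": -1}
    - {"travel": [0,0,-0.001],"angular": [0,0,-0.65],"grip": -1}
    - {"travel": [0,0,-0.001],"angular": [0,0,-0.65],"grip": -1}

```text
time: 10.8
ee_pos: [0.5695, 0.1275, 0.1032]
tcp_rot: [-179.8, 0.1, 16.8]
wrist_force: [-13.7, 7.8, 13.7]
opening: 0.035
grasp_force: 41.2
```

Call:
carry_out:
  plan:
    - {"travel": [0,0,0],"angular": [0,0,0],"grip": 0.5}
    - {"travel": [0,0,0],"angular": [0,0,0],"grip": 0.5}
    - {"travel": [0,0,0],"angular": [0,0,0],"grip": 0.5}
    - {"travel": [0,0,0],"angular": [0,0,0],"grip": 0.5}
    - {"travel": [0,0,0.1],"angular": [0,0,0],"grip": 0.5}
    - {"travel": [0,0,0.2],"angular": [0,0,0],"grip": 0.5}
    - {"travel": [0,0,0.3],"angular": [0,0,0],"grip": 0.5}
    - {"travel": [0,0,0.35],"angular": [0,0,0],"grip": 0.5}

```text
time: 11.47
ee_pos: [0.572, 0.1261, 0.2105]
tcp_rot: [180.0, -0.2, 16.8]
wrist_force: [0.9, 1.0, 0.9]
opening: 0.0644
grasp_force: 0.0
```

Call:
carry_out:
  plan:
    - {"travel": [-0.003,0.1,0],"angular": [0,0,0.2],"grip": 0}
    - {"travel": [-0.006,0.2,0],"angular": [0,0,0.4],"grip": 0}
    - {"travel": [-0.01,0.3,0],"angular": [0,0,0.6],"grip": 0}
    - {"travel": [-0.017,0.4,0],"angular": [0,0,0.8],"grip": 0}
    - {"travel": [-0.017,0.4,0],"angular": [0,0,1],"grip": 0}
    - {"travel": [-0.017,0.4,0],"angular": [0,0,1],"grip": 0}

```text
time: 11.97
ee_pos: [0.566, 0.2475, 0.2062]
tcp_rot: [-180.0, 0.1, 45.8]
wrist_force: [0.5, -0.9, 0.3]
opening: 0.0428
grasp_force: 0.0
```

Call:
carry_out:
  plan:
    - {"travel": [0,0,0],"angular": [0,0,0.2],"grip": 0}
    - {"travel": [0,0,0],"angular": [0,0,0.4],"grip": 0}
    - {"travel": [0,0,0],"angular": [0,0,0.6],"grip": 0}
    - {"travel": [0,0,0],"angular": [0,0,0.8],"grip": 0}
    - {"travel": [0,0,0],"angular": [0,0,1],"grip": 0}
    - {"travel": [0,0,0],"angular": [0,0,1],"grip": 0}

```text
time: 12.47
ee_pos: [0.5665, 0.2452, 0.2068]
tcp_rot: [180.0, 0.0, 74.1]
wrist_force: [-0.0, 0.2, 0.3]
opening: 0.0429
grasp_force: 0.0
```

```bash
python3 snap.py c -0.03,0,0.117 -.03,.12,.088
```

```text
top [[144. 189.]
 [-39. 208.]]
scene [[242. 129.]
 [370.  85.]]
```

View pics/c.png

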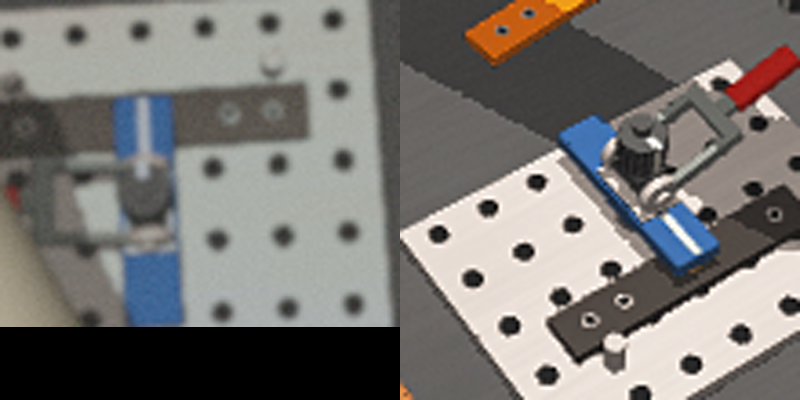

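Run:
```python
import cv2,numpy as np
from workcell import cams
from h import *
o=[]
for c,(r,q) in(("top",(184,222)),("scene",(182,292))):
    d=cams.camera(c);P=w([[-.03,0,.1165],[-.015,0,.1165]]);print(c,((proj(d["mtx"],d["view"],P)-[q,r]+.5)*10).round())
    o.append(cv2.resize(d["frame"][r:r+36,q:q+40,::-1],None,fx=10,fy=10,interpolation=cv2.INTER_CUBIC))
cv2.imwrite("pics/d.png",np.hstack(o))
```

```text
top [[177. 182.]
 [174. 118.]]
scene [[196. 137.]
 [230. 174.]]
```

View pics/d.png

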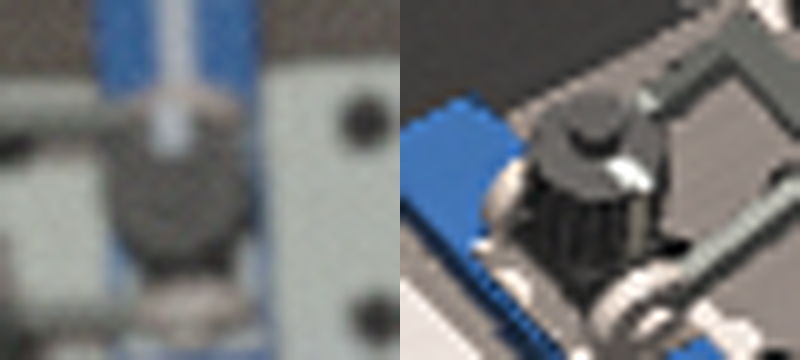

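The mark at (167,130) left and (632,175) right lines up with the white line to within about 7°. Now I regrip the handle.

Call:
carry_out:
  plan:
    - {"travel": [0,0,0],"angular": [0,0,0.2],"grip": 0}
    - {"travel": [0,0,0],"angular": [0,0,0.4],"grip": 0}
    - {"travel": [0,0,-0.1],"angular": [0,0,0.63],"grip": 0}
    - {"travel": [0,0,-0.2],"angular": [0,0,0.63],"grip": 0}
    - {"travel": [0,-0.003,-0.28],"angular": [0,0,0.63],"grip": 0}
    - {"travel": [0,-0.003,-0.35],"angular": [0,0,0.63],"grip": 0}
    - {"travel": [0,-0.003,-0.405],"angular": [0,0,0.63],"grip": 0}
    - {"travel": [0,-0.003,-0.405],"angular": [0,0,0.63],"grip": 0}

```text
time: 13.33
ee_pos: [0.5645, 0.2444, 0.0814]
tcp_rot: [-179.7, 0.1, 92.0]
wrist_force: [-0.5, -0.5, -0.1]
opening: 0.0424
grasp_force: 0.0
```

Call:
carry_out:
  plan:
    - {"travel": [0,0,0],"angular": [0,0,0],"grip": -1}
    - {"travel": [0,0,0],"angular": [0,0,0],"grip": -1}
    - {"travel": [0,0,0],"angular": [0,0,0],"grip": -1}
    - {"travel": [0,0,0],"angular": [0,0,0],"grip": -1}
    - {"travel": [0,0,0],"angular": [0,0,0],"grip": -1}
    - {"travel": [0,0,0],"angular": [0,0,0],"grip": -1}
  grip_force: 30

```text
time: 13.83
ee_pos: [0.567, 0.2456, 0.0865]
tcp_rot: [179.9, -0.0, 92.1]
wrist_force: [3.6, 0.8, 1.8]
opening: 0.0191
grasp_force: 30.8
```

Call:
carry_out:
  plan:
    - {"travel": [0,-0.007,0.028],"angular": [0,0,0],"grip": -1}
    - {"travel": [0.001,-0.022,0.075],"angular": [0,0,0],"grip": -1}
    - {"travel": [0.002,-0.044,0.118],"angular": [0,0,0],"grip": -1}
    - {"travel": [0.003,-0.07,0.159],"angular": [0,0,0],"grip": -1}
    - {"travel": [0.004,-0.102,0.196],"angular": [0,0,0],"grip": -1}
    - {"travel": [0.006,-0.138,0.229],"angular": [0,0,0],"grip": -1}
    - {"travel": [0.007,-0.178,0.257],"angular": [0,0,0],"grip": -1}
    - {"travel": [0.009,-0.221,0.28],"angular": [0,0,0],"grip": -1}

```text
time: 14.5
ee_pos: [0.5708, 0.1789, 0.1694]
tcp_rot: [179.8, -0.0, 92.1]
wrist_force: [15.5, 1.6, -11.0]
opening: 0.0192
grasp_force: 33.7
```

Call:
carry_out:
  plan:
    - {"travel": [0.002,-0.045,0.017],"angular": [0,0,0],"grip": -1}
    - {"travel": [0.004,-0.092,0.029],"angular": [0,0,0],"grip": -1}
    - {"travel": [0.006,-0.141,0.035],"angular": [0,0,0],"grip": -1}
    - {"travel": [0.008,-0.19,0.034],"angular": [0,0,0],"grip": -1}
    - {"travel": [0.01,-0.238,0.028],"angular": [0,0,0],"grip": -1}
    - {"travel": [0.011,-0.285,0.015],"angular": [0,0,0],"grip": -1}
    - {"travel": [0.013,-0.33,-0.003],"angular": [0,0,0],"grip": -1}
    - {"travel": [0.015,-0.373,-0.026],"angular": [0,0,0],"grip": -1}

```text
time: 15.17
ee_pos: [0.5752, 0.0675, 0.1632]
tcp_rot: [179.7, -0.1, 92.2]
wrist_force: [9.4, 4.0, 3.1]
opening: 0.0196
grasp_force: 37.3
```

Call:
carry_out:
  plan:
    - {"travel": [0,-0.039,-0.029],"angular": [0,0,0],"grip": -1}
    - {"travel": [0,-0.075,-0.062],"angular": [0,0,0],"grip": -1}
    - {"travel": [0.001,-0.106,-0.1],"angular": [0,0,0],"grip": -1}
    - {"travel": [0.002,-0.132,-0.141],"angular": [0,0,0],"grip": -1}
    - {"travel": [0.003,-0.152,-0.185],"angular": [0,0,0],"grip": -1}
    - {"travel": [0.003,-0.167,-0.232],"angular": [0,0,0],"grip": -1}
    - {"travel": [0.003,-0.176,-0.28],"angular": [0,0,0],"grip": -1}
    - {"travel": [0.003,-0.179,-0.325],"angular": [0,0,0],"grip": -1}

```text
time: 15.83
ee_pos: [0.5756, 0.0125, 0.0649]
tcp_rot: [179.8, 0.1, 92.1]
wrist_force: [5.4, -2.9, 4.5]
opening: 0.0197
grasp_force: 29.1
```

Call:
carry_out:
  plan:
    - {"travel": [0,0,-0.005],"angular": [0,0,0],"grip": -1}
    - {"travel": [0,0,-0.005],"angular": [0,0,0],"grip": -1}
    - {"travel": [0,0,-0.005],"angular": [0,0,0],"grip": -1}

```text
time: 16.08
ee_pos: [0.5755, 0.0126, 0.063]
tcp_rot: [179.9, 0.1, 92.1]
wrist_force: [7.1, -6.5, -1.2]
opening: 0.0191
grasp_force: 29.3
```

Call:
carry_out:
  plan:
    - {"travel": [0,0,-0.01],"angular": [0,0,0],"grip": -1}
    - {"travel": [0,0,-0.01],"angular": [0,0,0],"grip": -1}
    - {"travel": [0,0,-0.01],"angular": [0,0,0],"grip": -1}

```text
time: 16.33
ee_pos: [0.5756, 0.0126, 0.0614]
tcp_rot: [179.8, 0.1, 92.1]
wrist_force: [3.2, -7.1, 7.2]
opening: 0.0195
grasp_force: 30.6
```

Call:
carry_out:
  plan:
    - {"travel": [0,0,0.006],"angular": [0,0,0],"grip": 0}
    - {"travel": [0,0,0.006],"angular": [0,0,0],"grip": 0}
    - {"travel": [0,0,0.006],"angular": [0,0,0],"grip": 0}
    - {"travel": [0,0,0.006],"angular": [0,0,0],"grip": 0}
    - {"travel": [0,0,0.1],"angular": [0,0,0],"grip": 0}
    - {"travel": [0,0,0.2],"angular": [0,0,0],"grip": 0}
    - {"travel": [0,0,0.3],"angular": [0,0,0],"grip": 0}
    - {"travel": [0,0,0.4],"angular": [0,0,0],"grip": 0}

```text
time: 17.0
ee_pos: [0.5738, 0.0136, 0.1806]
tcp_rot: [-179.9, -0.0, 92.1]
wrist_force: [0.6, 0.3, -0.2]
opening: 0.0424
grasp_force: 0.0
```

Call:
carry_out:
  plan:
    - {"travel": [-0.1,-0.1,0.1],"angular": [0,0,0],"grip": 0}
    - {"travel": [-0.2,-0.2,0.2],"angular": [0,0,0],"grip": 0}
    - {"travel": [-0.25,-0.3,0.2],"angular": [0,0,0],"grip": 0}
    - {"travel": [-0.3,-0.4,0.2],"angular": [0,0,0],"grip": 0}
    - {"travel": [-0.35,-0.5,0.2],"angular": [0,0,0],"grip": 0}
    - {"travel": [-0.4,-0.6,0.2],"angular": [0,0,0],"grip": 0}
    - {"travel": [-0.4,-0.7,0.2],"angular": [0,0,0],"grip": 0}
    - {"travel": [-0.4,-0.7,0.2],"angular": [0,0,0],"grip": 0}

```text
time: 17.67
ee_pos: [0.4534, -0.2002, 0.2394]
tcp_rot: [180.0, 0.1, 91.9]
wrist_force: [1.4, 0.2, -0.3]
opening: 0.0425
grasp_force: 0.0
```

Run:
```python
import cv2,numpy as np
from workcell import cams
o=[]
for c in("top","scene"):
    d=cams.camera(c);o.append(d["frame"][:,:,::-1])
a=cv2.resize(o[0][140:255,170:315],None,fx=2.75,fy=2.75,interpolation=cv2.INTER_CUBIC)
b=cv2.resize(o[1][170:295,235:395],None,fx=2.5,fy=2.5,interpolation=cv2.INTER_CUBIC)
h=max(len(a),len(b));cv2.imwrite("pics/e.png",np.hstack([np.pad(i,((0,h-len(i)),(0,0),(0,0))) for i in(a,b)]))
```

```text
(no output)
```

View pics/e.png

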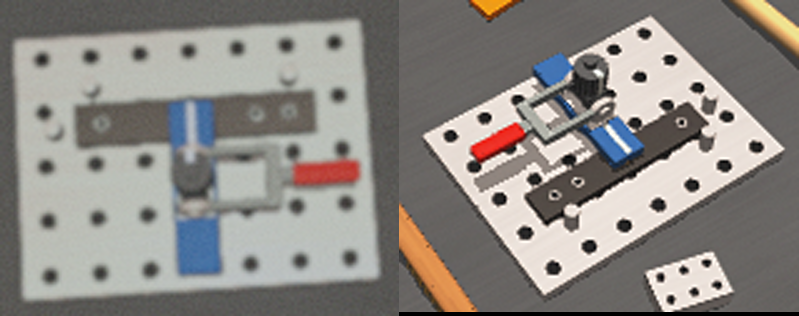

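The lever is closed (handle at about (325,173) left), the mark at (190,155) is in line with the strap's line, and the bar and loose tools haven't moved. Handing in.

```bash
python3 -c "
from workcell import ticket
print(ticket.job_done())"
```

```text
the job is handed in; nothing more can be done
None
```

I opened the lever, turned the nut about 133° until its mark lined up with the strap's line (within about 7°), closed the lever again and handed the job in at about 18 s. The final pictures show the bar, brush and block unmoved; the hammer was mostly out of view but never approached, the pad force could not be measured, and no verdict was returned.

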